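# Lock the paper-roll axle with its snap-loop pin

### The job

Take the locking pin out of the wooden rest block and push it down through the cross hole near the end of the paper-roll stand's axle until its shoulder sits fully home, with the loop pointing out past the axle's end. Then swing the pin's sprung wire loop down over the axle end until it snaps in underneath, and let go. Leave the cup, the inkstone and the paperweight where they are.

Things in the scene. Friction and masses are not known exactly. Their poses are not given: they have to be found in the camera images.
- cross (a point): NOMINAL mouth of the vertical cross hole, in the axle's top face 125 mm above the table. Point and axes belong to the fixed stand: x along the axle, out past its free end; z up. The axle was left slid in or out: the real hole lies up to 10 mm either way along x from this point (y, z true). Only over 40 N slides it. Feel for the hole. Its diameter is 11 mm.
- stand: Fixed paper-roll stand with a steel axle; origin on the table 125 mm under cross, same axes. The axle's end is a square bar 22 mm wide and high, reaching 20 mm past the hole's centre to the free end and 20 mm behind it; free air below. A wooden cheek (85 mm wide, 145 mm high) begins 46 mm behind the origin, a 96 mm thick paper roll behind that.
- pin_grip (a point): Centre of the grip of the plain steel locking pin (loose, 90 g): an upright flat slab, 20 mm along x, 12 mm thick along y, 18 mm high (10 to 28 mm above the shoulder). Grip across the 12 mm, fingertips at least 11 mm above the shoulder as the loop lies below. z is up along the pin, x the way the loop points. It starts upright in the rest block's hole, shoulder on the block's top.
- pin_shoulder (a point): Centre of the pin's shoulder, the underside of its 18 mm round, 10 mm high collar, 19 mm below pin_grip, same axes. Below it is a 9 mm round shank 44 mm long, tapered to 6.6 mm over its last 5 mm. Fully home, the shoulder lies on the axle's top face, at the height of cross.
- loop (a joint): Angle (rad) of the pin's wire loop about a hinge along the pin's y, 5 mm above the shoulder. 0: open, level, pointing along the pin's x; grows as it swings down. A light spring returns it to 0 unless caught. The crossbar meets the axle's end face at about 0.85; pressed on down with about 10 N the loop stretches up to 3 mm, passes the end's lower edge near 0.95 and snaps under, staying at 1.0 to 1.1.
- loop_tab (a point): Middle of a flat steel tab (18 mm wide, 3 mm thick, 20 mm long) that reaches out from the loop's crossbar, to press on; this point is 43 mm from the hinge, 5 mm above the shoulder when open. The loop is 4.4 mm wire; legs 31 mm apart between centres, to straddle the axle; crossbar 33 mm from the hinge.
- rest: Fixed wooden rest block 85 x 60 mm and 52 mm high, origin at the centre of its underside; the pin is parked in a 12 mm hole, 48 mm deep, in the middle of its top.
- cup: Bystander: celadon cup, 72 mm wide, 85 mm high, origin at the centre of its underside.
- inkstone: Bystander: round black inkstone dish, 94 mm wide, 24 mm high, origin at the centre of its underside.
- paperweight: Bystander: dark wooden paperweight bar 170 x 32 x 18 mm with a small brass button on top, origin at the centre of its underside.
- pin: The same locking pin as a body; its origin and axes are those of pin_shoulder.
Not all that is in view belongs to the job. What is meant by the pin is not blue, purple or red, and is the smaller of those in its own colour.

How it is judged:
By the outcome, as a careful person would: the job done as asked, in the order asked, and still so for the second after the job is handed in, with the robot touching nothing.
It also fails if it takes over 67 s, if anything falls off the work surface, if the arm or the gripper's body presses on something with over 40 N, if the wrist force passes 120 N, or if a joint passes its speed limit or range.

### The arm

A 6-joint arm with a two-finger parallel gripper is mounted at the origin on the work surface. World frame = base frame: x ahead of the robot, y to its left, z up, the work surface at z = 0. Lengths are in m, angles in rad, forces in N, time in s.
With the tool pointing down it reaches from about 0.35 to 0.775 m from the base axis. Payload 7.3 kg.
Tool frame: the origin (TCP) lies midway between the tips of the shut fingers; the grasp point (between the pads) lies 19 mm behind it; z points along the fingers, y is the line along which they close (so a half turn about z gives the same grasp; the last joint's range is limited). The gripper opens to 92 mm and grips with 3 to 60 N. Pads are 19 mm wide; open, the fingers measure 130 mm over their backs; the gripper's body (75 mm by 190 mm) begins 47 mm behind the grasp point.
Start: joints at [1.146, 0.342, 1.524, -0, 1.275, -0.146], TCP at [0.144, 0.505, 0.204] pointing down, gripper open.
Joint ranges: [-2.53, 2.53], [-0.77, 2.02], [0.04, 2.7], [-1, 4.14], [0.28, 2.66], [-3.11, 3.11]. Speed limits (rad/s): [2.57, 2.57, 3.14, 3.14, 3.14, 3.14].

### API

Orientations are given as a unit quaternion [w, x, y, z].
In Python, from station import bot gives the robot as it stands.
- The arm moves only by the shell command python3 -m crank 'ROWS' [FORCE]. ROWS is JSON, a list of rows, each a list of 5 numbers: the shift along the tool's x, y, z in mm, then the turn about the tool's z in rad, then the opening, from 0 (shut) to 1 (fully open). A call has exactly 8 rows; each row shifts and turns the commanded pose from where the row before left it, along the tool's axes as they then stand; what a row does not reach is not made up. A row lasts 1/12 s, in which the tool goes at most 41.7 mm and 7.16 degrees, less where a joint would pass 70% of its speed; a pose out of reach is approached as far as the arm can. A call with a gripper value outside its range is refused whole. The fingers move at their own pace and stop on an object; FORCE is the grip in N (left out, the last holds). Time passes only in rows, so rows that do not move let the fingers close, or fill a call up. It gives the time, the measured TCP pose, the force, the opening and the grip force at its end, in the units of the state.
- bot.get_obs(): the state, without advancing time (a new reading comes with each control period).
- bot.get_image(name): name is "side" or "top"; returns a dict with "image" (480x640x3 uint8, blue, green, red), "intrinsics" (3x3 intrinsics, pixels), "R" (3x3) and "t" (3): a world point X has camera coordinates R X + t. Camera axes: x right, y down, z forward; pixel columns grow to the right and rows downward; lengths in m; the calibration is good to about 2 mm. A picture is of the moment at which its call begins. There is no depth.
- bot.job_done(): hands the job in; it is judged then, once.
Trained networks look in the newest picture that a camera, given by its name, has taken for a name from the list of things; names that differ only in an ending like _2 or _b are one class to them, and where a whole thing is asked for, a point or a joint stands for the part that bears it (a point fixed in the world has none). Each returns a list of dicts, best first, with "confidence" (0 to 1); they miss things now and then, are a little off and sometimes report something else, mostly with a low value. They report only what shows in the picture. A call takes as long as a camera call. They do not tell look-alikes from the thing itself.
- bot.spot_in(camera, query): "box" ([centre column, centre row, width, height] in pixels, round what is visible of it).
- bot.trace(camera, query): "pixels" (480x640 bool, what is visible of it) and "box" ([centre column, centre row, width, height] in pixels, round what is visible of it).
The state is a dict: "time": time; "qpos": joint angles; "dq": joint speeds; "tau": joint torques, N m; "position": TCP position; "eef_rot": TCP orientation; "force": force on the tool from outside, world axes, zero at the start; "ft_torque": the same for the moment, N m; "grip_width": finger opening in m; "finger_force": force on a finger pad.
Only numpy, scipy, OpenCV 4.12 (cv2) and the standard library are available. Lean on these libraries where they do the work, as an engineer would, in place of code of your own. Each camera call takes 0.05 s, during which the arm holds its last target. There are 200 camera calls.

## Working session

There is one attempt and no reset: what is moved stays moved. The work goes in short steps, Python scripts to look and compute and a shell command to move; the robot and the scene stay as the last step left them, time stands still between calls to the robot, and variables do not carry over. Pictures are saved under pics/ and viewed, at most 10 in all, crops included, and the job is handed in when it is done.

```bash
mkdir -p pics; ls; python3 - <<'E'
from station import bot
import cv2
o=bot.get_obs(); print({k:o[k] for k in("time","position","eef_rot","force","grip_width")})
for c in("top","side"):
    d=bot.get_image(c); cv2.imwrite(f"pics/{c}0.png",d["image"]); print(c,d["intrinsics"],d["R"],d["t"])
    for q in("pin","rest","stand","cup","inkstone","paperweight","loop_tab","pin_grip"):
        print(q,[([round(float(v)) for v in r["box"]],round(float(r["confidence"]),2)) for r in bot.spot_in(c,q)][:5])
E
```

```text
pics
{'time': 0.0, 'position': array([0.14427285, 0.50434057, 0.20345538]), 'eef_rot': array([-2.20969670e-04,  1.38945597e-01,  9.90299733e-01, -7.15068646e-04]), 'force': array([-0.4812042 ,  0.7490065 , -0.55501522]), 'grip_width': 0.09163075781770239}
top [[571.93661039   0.         320.62555227]
 [  0.         571.93661039 230.39200326]
 [  0.           0.           1.        ]] [[ 0.01429324 -0.99983358  0.01133629]
 [-0.99267617 -0.01554925 -0.11980084]
 [ 0.11995718 -0.00954092 -0.99273322]] [-0.16674875  0.53461119  1.15411262]
pin [([434, 344, 44, 50], 0.97), ([421, 233, 46, 42], 0.76), ([321, 322, 27, 33], 0.76), ([297, 233, 34, 34], 0.69), ([360, 276, 20, 32], 0.58)]
rest [([357, 265, 44, 32], 0.78), ([359, 276, 16, 29], 0.47)]
stand [([119, 225, 210, 85], 0.83), ([380, 145, 32, 78], 0.56)]
cup [([320, 151, 34, 42], 0.81)]
inkstone [([254, 302, 42, 46], 0.89)]
paperweight [([380, 144, 32, 81], 0.67)]
loop_tab [([432, 335, 24, 27], 0.66), ([360, 276, 16, 27], 0.63), ([329, 332, 15, 15], 0.58), ([429, 242, 32, 19], 0.55), ([296, 224, 9, 20], 0.46)]
pin_grip [([437, 344, 39,
[... 283 characters left out ...]
 0.00699907]
 [-0.09649404 -0.48001272 -0.87193847]
 [ 0.18583985  0.85193264 -0.48956544]] [-0.53225329  0.07478475  1.05270334]
pin [([319, 276, 32, 18], 0.94), ([228, 302, 46, 23], 0.62), ([208, 399, 74, 50], 0.58), ([284, 297, 40, 25], 0.56)]
rest [([296, 315, 45, 60], 0.67), ([285, 298, 38, 27], 0.15)]
stand [([296, 183, 88, 106], 0.77)]
cup [([415, 266, 36, 57], 0.56)]
inkstone [([237, 261, 48, 34], 0.58)]
paperweight [([454, 319, 99, 23], 0.97)]
loop_tab [([345, 370, 14, 52], 0.82), ([276, 303, 21, 14], 0.67), ([213, 304, 18, 22], 0.67), ([220, 390, 48, 38], 0.64)]
pin_grip [([205, 398, 71, 53], 0.97), ([285, 299, 37, 25], 0.92), ([318, 277, 36, 22], 0.88), ([358, 365, 58, 56], 0.74)]
```

View pics/top0.png

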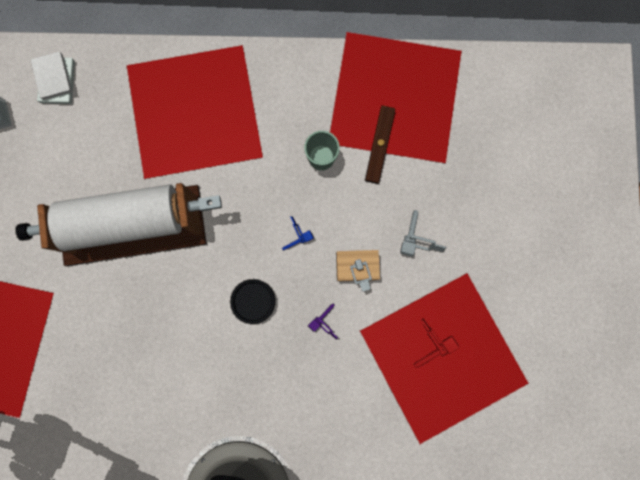

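View pics/side0.png

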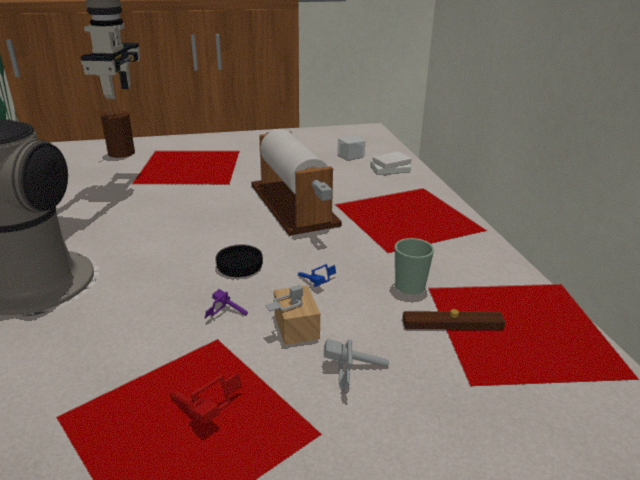

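The top view shows the grey pin in the rest block at (360,268), loop pointing to image bottom (365,288), and the axle end at (208,203). The big grey pin at (412,240) is a decoy.

```bash
python3 - <<'E'
import cv2,numpy as np
t=cv2.imread("pics/top0.png");s=cv2.imread("pics/side0.png")
def c(i,x,y,w=66,h=50): return cv2.resize(i[y:y+h,x:x+w],(396,300),interpolation=cv2.INTER_CUBIC)
cv2.imwrite("pics/m.png",np.vstack([np.hstack([c(t,325,245),c(t,170,180)]),np.hstack([c(s,260,275),c(s,290,160)])]))
E
```

```text
(no output)
```

View pics/m.png

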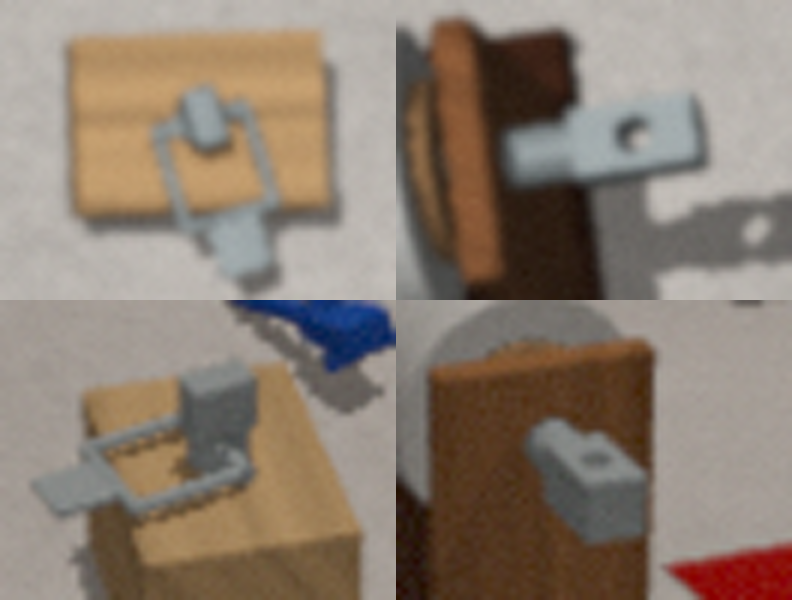

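Close-up: hole at top (209.7,202.3) and side (323.7,186.5); pin slab centre at top (359,264.7) and side (296,293), tab at top (365.5,285) and side (272.5,306).

```bash
cat > h.py <<'E'
from station import bot
import numpy as np,cv2
C={}
def cam(c):
    if c not in C:
        d=bot.get_image(c); C[c]=(d["intrinsics"],np.array(d["R"]),np.array(d["t"]),d["image"])
    return C[c]
def ray(c,p):
    K,R,t,_=cam(c); return -R.T@t, R.T@np.linalg.inv(K)@np.array([*p,1.])
def onz(c,p,z):
    o,d=ray(c,p); return o+d*(z-o[2])/d[2]
def tri(pt,ps):
    A=[];b=[];
    for c,p in(("top",pt),("side",ps)):
        o,d=ray(c,p); d/=np.linalg.norm(d); M=np.eye(3)-np.outer(d,d); A.append(M);b.append(M@o)
    return np.linalg.lstsq(np.vstack(A),np.hstack(b),rcond=None)[0]
def proj(c,X):
    K,R,t,_=cam(c); v=K@(R@np.asarray(X)+t); return v[:2]/v[2]
E
python3 - <<'E'
from h import *
np.set_printoptions(precision=4,suppress=True)
f=lambda o,x,y:(o[0]+x/6,o[1]+y/6)
T=(325,245);A=(170-66,180);S=(260,275-50);B=(290-66,160-50)
print("hole",tri((209.7,202.3),(323.7,186.5)),onz("top",(209.7,202.3),.125),onz("side",(323.7,186.5),.125))
for n,p in dict(te=(690,97),be=(697,165),tb=(575,108),bb=(585,180)).items(): print(n,onz("top",f(A,*p),.125))
for n,p in dict(e=(640,480),e2=(585,505),b=(598,425),).items(): print(n,onz("side",f(B,*p),.125))
print("tab",tri((365.5,285),(272.5,306.3)),onz("top",(365.5,285),.057),onz("side",(272.5,306.3),.057))
print("grip",tri((359.2,264.7),(296,293)),onz("top",(359.2,264.7),.071),onz("side",(296,293),.071))
print("hinge top",onz("top",f(T,162,130),.057),onz("top",f(T,240,105),.057))
print("xbar top",onz("top",f(T,183,230),.057),onz("top",f(T,273,205),.057))
print("slab top corners",[onz("top",f(T,*p),.080) for p in((182,92),(213,86),(228,125),(190,133))])
print("block corners",[onz("top",f(T,*p),.052) for p in((68,38),(322,32),(327,207),(75,214))])
E
```

```text
hole [0.5781 0.0562 0.1231] [0.577 0.056 0.125] [0.5779 0.0521 0.125 ]
te [0.5892 0.0386 0.125 ]
be [0.5672 0.0356 0.125 ]
tb [0.585  0.0753 0.125 ]
bb [0.5617 0.0711 0.125 ]
e [0.5879 0.0319 0.125 ]
e2 [0.5648 0.0154 0.125 ]
b [0.5846 0.0814 0.125 ]
tab [ 0.4243 -0.2503  0.0567] [ 0.4249 -0.2504  0.057 ] [ 0.4236 -0.2508  0.057 ]
grip [ 0.465  -0.2366  0.0678] [ 0.4647 -0.2363  0.071 ] [ 0.4642 -0.2412  0.071 ]
hinge top [ 0.4614 -0.2229  0.057 ] [ 0.4702 -0.2491  0.057 ]
xbar top [ 0.4279 -0.2302  0.057 ] [ 0.4368 -0.2604  0.057 ]
slab top corners [array([ 0.4727, -0.2279,  0.08  ]), array([ 0.4748, -0.2381,  0.08  ]), array([ 0.462 , -0.2432,  0.08  ]), array([ 0.4592, -0.2306,  0.08  ])]
block corners [array([ 0.4924, -0.1911,  0.052 ]), array([ 0.4957, -0.2773,  0.052 ]), array([ 0.4365, -0.2791,  0.052 ]), array([ 0.4329, -0.1941,  0.052 ])]
```

```bash
python3 -m crank '[[-23.5,-19.5,0,0,1],[-23.5,-19.5,0,0,1],[-23.5,-19.5,0,0,1],[-23.5,-19.5,0,0,1],[-23.5,-19.5,0,0,1],[-23.5,-19.5,0,0,1],[-23.5,-19.5,0,0,1],[-23.5,-19.5,0,0,1]]' 40
python3 -m crank '[[-23.5,-19.5,0,0,1],[-23.5,-19.5,0,0,1],[-23.5,-19.5,0,0,1],[-23.5,-19.5,0,0,1],[-23.5,-19.5,0,0,1],[-23.5,-19.5,0,0,1],[-23.5,-19.5,0,0,1],[-23.5,-19.5,0,0,1]]'
python3 -m crank '[[-17,-37,0,0,1],[-17,-37,0,0,1],[-17,-37,0,0,1],[-17,-37,0,0,1],[-17,-37,0,0,1],[-17,-37,0,0,1],[-17,-37,0,0,1],[-17,-37,0,0,1]]'
python3 -m crank '[[0,0,0,0.105,1],[0,0,0,0.105,1],[0,0,0,0.105,1],[0,0,0,0.105,1],[0,0,0,0.105,1],[0,0,0,0.105,1],[0,0,0,0.105,1],[0,0,0,0.105,1]]'
python3 -m crank '[[0,0,0,0.105,0.6],[0,0,0,0.105,0.6],[0,0,0,0.105,0.6],[0,0,0,0.105,0.6],[0,0,0,0.105,0.6],[0,0,0,0.105,0.6],[0,0,0,0.105,0.6],[0,0,0,0.105,0.6]]'
python3 -m crank '[[0,0,0,0.105,0.6],[0,0,0,0.105,0.6],[0,0,0,0.105,0.6],[0,0,0,0.105,0.6],[0,0,0,0.105,0.6],[0,0,0,0.105,0.6],[0,0,0,0.105,0.6],[0,0,0,0.105,0.6]]'
cat >> h.py <<'E'
from scipy.spatial.transform import Rotation as Ro
def go(x,y,z,yaw):
    o=bot.get_obs(); q=o["eef_rot"]; M=Ro.from_quat([q[1],q[2],q[3],q[0]]).as_matrix()
    cur=np.arctan2(M[1,0],M[0,0]); d=(cur-yaw+np.pi)%(2*np.pi)-np.pi
    print("t",round(o["time"],2),"pos",np.round(o["position"],4),"xyaw",round(cur,3),"tilt",np.round(M[:,2],4),"F",np.round(o["force"],1),"w",round(o["grip_width"],4))
    print("tool mm",np.round(M.T@(np.array([x,y,z])-o["position"])*1000,1),"turn",round(d,3))
E
python3 - <<'E'
from h import *
go(.465,-.236,.064,.342)
k=onz("top",(23,231),.114);e=onz("top",(213,202.5),.125);print(k,e,np.arctan2(*(e-k)[[1,0]]))
E
```

```text
time: 1.67
position: [0.2829, 0.3018, 0.2043]
eef_rot: [0.0, 0.139, 0.99, 0.0]
force: [0.6, -0.0, 1.2]
grip_width: 0.0921
finger_force: 0.0
time: 2.33
position: [0.4208, 0.0999, 0.2043]
eef_rot: [0.0, 0.139, 0.99, 0.0]
force: [0.7, 0.9, -0.7]
grip_width: 0.0917
finger_force: 0.0
time: 3.0
position: [0.4693, -0.2228, 0.2043]
eef_rot: [0.0, 0.139, 0.99, 0.0]
force: [0.6, -0.5, 0.8]
grip_width: 0.0921
finger_force: 0.0
time: 3.67
position: [0.4694, -0.2207, 0.2041]
eef_rot: [0.0, 0.533, 0.846, 0.0]
force: [0.3, -0.2, -0.2]
grip_width: 0.0917
finger_force: 0.0
time: 4.33
position: [0.4694, -0.2207, 0.2041]
eef_rot: [-0.0, 0.832, 0.555, 0.0]
force: [-0.7, -0.0, -0.3]
grip_width: 0.0552
finger_force: 0.0
time: 5.0
position: [0.4694, -0.2207, 0.2041]
eef_rot: [-0.0, 0.986, 0.168, 0.0]
force: [0.3, 0.2, 0.5]
grip_width: 0.0548
finger_force: 0.0
t 5.0 pos [ 0.4694 -0.2207  0.2041] xyaw 0.338 tilt [ 1.e-04  1.e-04 -1.e+00] F [0.3 0.2 0.5] w 0.0548
tool mm [ -9.2  13.  140.1] turn -0.004
[0.51713689 0.41391753 0.114     ] [0.57666924 0.04967381 0.125     ] -1.408787789683551
```

```bash
python3 -m crank '[[-9,13,10,-0.004,0.6],[0,0,20,0,0.6],[0,0,20,0,0.6],[0,0,20,0,0.6],[0,0,20,0,0.6],[0,0,15,0,0.6],[0,0,0,0,0.6],[0,0,0,0,0.6]]' 40
python3 - <<'E'
from h import *
go(.465,-.236,.064,.342)
t=cam("top")[3];s=cam("side")[3]
def c(i,x,y,w=66,h=50): return cv2.resize(i[y:y+h,x:x+w],(396,300),interpolation=cv2.INTER_CUBIC)
cv2.imwrite("pics/m2.png",np.hstack([c(t,325,245),c(s,260,265)]))
E
```

```text
time: 5.72
position: [0.465, -0.2358, 0.0988]
eef_rot: [-0.001, 0.985, 0.173, -0.0]
force: [0.1, -0.7, 1.4]
grip_width: 0.055
finger_force: 0.0
t 5.72 pos [ 0.465  -0.2358  0.0988] xyaw 0.348 tilt [-1.1e-03  9.0e-04 -1.0e+00] F [ 0.1 -0.7  1.4] w 0.055
tool mm [-0.1  0.3 34.8] turn 0.006
```

View pics/m2.png

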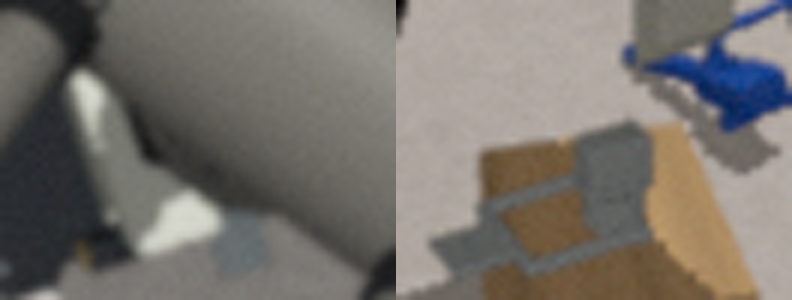

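The side crop shows the pin slab at about (297,290) under the open gripper, with one finger visible at (309,270); clear to descend.

```bash
python3 -m crank '[[0,0,10,0.006,0.6],[0,0,10,0,0.6],[0,0,8,0,0.6],[0,0,6.5,0,0.6],[0,0,0,0,0.6],[0,0,0,0,0.3],[0,0,0,0,0],[0,0,0,0,0]]' 40
python3 -m crank '[[0,0,0,0,0],[0,0,0,0,0],[0,0,0,0,0],[0,0,0,0,0],[0,0,0,0,0],[0,0,0,0,0],[0,0,0,0,0],[0,0,0,0,0]]'
python3 -c "
from h import *
go(.465,-.236,.064,.342);print(bot.get_obs()['finger_force'])"
```

```text
time: 6.48
position: [0.4655, -0.2361, 0.0649]
eef_rot: [0.0, 0.986, 0.17, 0.0]
force: [0.6, -0.4, 0.5]
grip_width: 0.0396
finger_force: 0.0
time: 7.15
position: [0.4653, -0.2359, 0.0646]
eef_rot: [-0.0, 0.986, 0.17, 0.0]
force: [0.4, -0.7, 0.2]
grip_width: 0.0006
finger_force: 0.0
t 7.15 pos [ 0.4653 -0.2359  0.0646] xyaw 0.341 tilt [ 1.e-04  1.e-04 -1.e+00] F [ 0.4 -0.7  0.2] w 0.0006
tool mm [-0.3 -0.   0.6] turn -0.001
0.0
```

```bash
python3 - <<'E'
from h import *
t=cam("top")[3];s=cam("side")[3]
def c(i,x,y,w=100,h=75): return cv2.resize(i[y:y+h,x:x+w],(396,300),interpolation=cv2.INTER_CUBIC)
cv2.imwrite("pics/m3.png",np.hstack([c(t,305,225),c(s,240,245)]))
print(proj("side",[.4653,-.2359,.0646]),proj("top",[.4653,-.2359,.0646]))
E
```

```text
[296.11048684 294.32938418] [358.73392207 264.59111318]
```

View pics/m3.png

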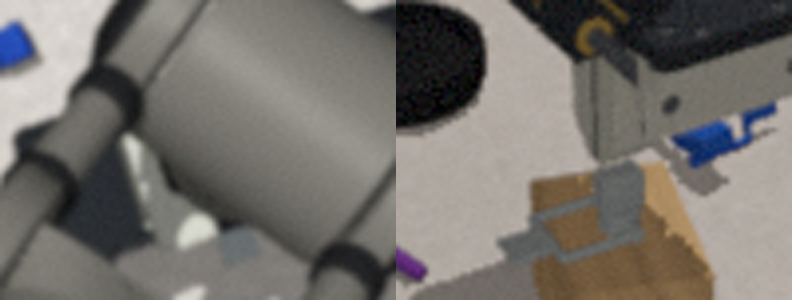

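The side crop shows the closed fingers ending above or behind the slab (618,170 in the crop), so the grasp missed. I need the wider view.

```bash
python3 -m crank '[[0,0,-10,0,0],[0,0,-20,0,0],[0,0,-20,0,0],[0,0,-20,0,0.3],[0,0,-10,0,0.6],[0,0,0,0,0.6],[0,0,0,0,0.6],[0,0,0,0,0.6]]' 40
python3 - <<'E'
from h import *
go(.465,-.236,.064,.342)
o=bot.get_obs();print(o["qpos"])
s=cam("side")[3].copy()
q=o["eef_rot"]; M=Ro.from_quat([q[1],q[2],q[3],q[0]]).as_matrix();p=o["position"]
for v,col in(((0,0,0),(0,0,255)),((0,.0275,0),(0,255,0)),((0,-.0275,0),(255,0,0)),((0,0,-.066),(0,255,255))):
    u=proj("side",p+M@np.array(v));print(u);cv2.circle(s,tuple(int(round(x)) for x in u),2,col,-1)
cv2.imwrite("pics/m4.png",cv2.resize(s[130:350,170:460],(790,600),interpolation=cv2.INTER_CUBIC))
E
```

```text
time: 7.92
position: [0.4647, -0.2355, 0.1436]
eef_rot: [-0.001, 0.986, 0.17, -0.001]
force: [0.3, -0.4, -0.6]
grip_width: 0.0291
finger_force: 0.0
t 7.92 pos [ 0.4647 -0.2355  0.1436] xyaw 0.341 tilt [-0.0014  0.0011 -1.    ] F [ 0.3 -0.4 -0.6] w 0.0291
tool mm [ 0.2  0.7 79.6] turn -0.001
[-6.16372975e-01  3.93005641e-01  1.62537131e+00  8.31084902e-05
  1.12503114e+00  6.13598504e-01]
[295.28714005 252.98909736]
[304.20621449 260.76961373]
[286.77669824 245.5650499 ]
[294.98610021 215.61731878]
```

View pics/m4.png

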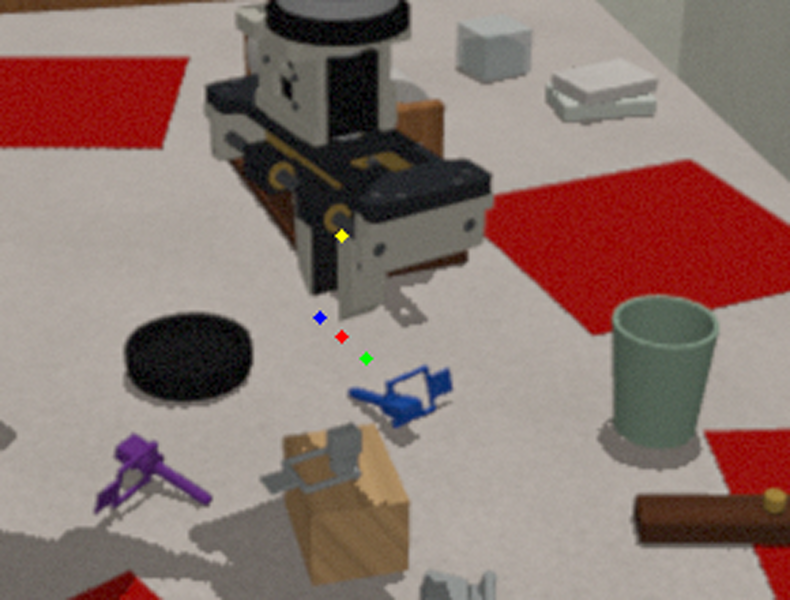

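The tips show about 13 px (≈20 mm) above where the reported TCP projects (red dot), with the same offset in the start picture. I'll check it by touching the pin's top gently with shut fingers.

```bash
python3 -m crank '[[0,0,20,0,0],[0,0,20,0,0],[0,0,20,0,0],[0,0,17,0,0],[0,0,0,0,0],[0,0,0,0,0],[0,0,0,0,0],[0,0,0,0,0]]' 40
python3 -m crank '[[0,0,0.5,0,0],[0,0,0.5,0,0],[0,0,0.5,0,0],[0,0,0.5,0,0],[0,0,0.5,0,0],[0,0,0.5,0,0],[0,0,0,0,0],[0,0,0,0,0]]'
```

```text
time: 8.63
position: [0.4659, -0.2363, 0.0685]
eef_rot: [0.001, 0.986, 0.17, 0.001]
force: [0.1, -0.7, -0.4]
grip_width: 0.0001
finger_force: 0.0
time: 9.3
position: [0.4652, -0.2359, 0.0645]
eef_rot: [-0.0, 0.986, 0.17, -0.0]
force: [-0.8, 0.5, 0.4]
grip_width: 0.0008
finger_force: 0.0
```

```bash
python3 -m crank '[[0,0,0.5,0,0],[0,0,0.5,0,0],[0,0,0.5,0,0],[0,0,0.5,0,0],[0,0,0,0,0],[0,0,0,0,0],[0,0,0,0,0],[0,0,0,0,0]]'
python3 -m crank '[[0,0,0.5,0,0],[0,0,0.5,0,0],[0,0,0.5,0,0],[0,0,0,0,0],[0,0,0,0,0],[0,0,0,0,0],[0,0,0,0,0],[0,0,0,0,0]]'
```

```text
time: 9.97
position: [0.4653, -0.2359, 0.0626]
eef_rot: [-0.0, 0.986, 0.17, 0.0]
force: [-0.2, 0.6, -0.0]
grip_width: 0.0002
finger_force: 0.0
time: 10.63
position: [0.4653, -0.236, 0.0611]
eef_rot: [-0.0, 0.986, 0.17, 0.0]
force: [-0.0, -0.1, -0.5]
grip_width: 0.0006
finger_force: 0.0
```

```bash
python3 -m crank '[[0,0,0.5,0,0],[0,0,0.5,0,0],[0,0,0.5,0,0],[0,0,0.5,0,0],[0,0,0,0,0],[0,0,0,0,0],[0,0,0,0,0],[0,0,0,0,0]]'
python3 - <<'E'
from h import *
go(.465,-.236,.064,.342)
s=cam("side")[3].copy()
cv2.imwrite("pics/m5.png",cv2.resize(s[240:340,240:370],(780,600),interpolation=cv2.INTER_CUBIC))
E
```

```text
time: 11.3
position: [0.4653, -0.2359, 0.0591]
eef_rot: [-0.0, 0.986, 0.17, 0.0]
force: [1.6, -0.7, -0.9]
grip_width: 0.0002
finger_force: 0.0
t 11.3 pos [ 0.4653 -0.2359  0.0591] xyaw 0.341 tilt [ 0.e+00  1.e-04 -1.e+00] F [ 1.6 -0.7 -0.9] w 0.0002
tool mm [-0.3 -0.  -4.9] turn -0.001
```

View pics/m5.png

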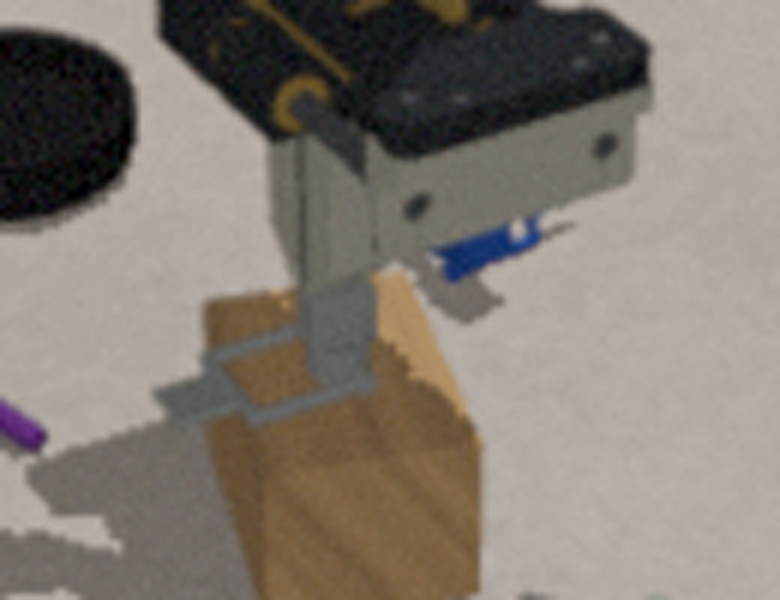

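The shut fingertips now end right at the slab's top edge (340,280 in the crop). I keep lowering gently.

```bash
python3 -m crank '[[0,0,0.5,0,0],[0,0,0.5,0,0],[0,0,0,0,0],[0,0,0,0,0],[0,0,0,0,0],[0,0,0,0,0],[0,0,0,0,0],[0,0,0,0,0]]'
python3 -m crank '[[0,0,0.5,0,0],[0,0,0.5,0,0],[0,0,0,0,0],[0,0,0,0,0],[0,0,0,0,0],[0,0,0,0,0],[0,0,0,0,0],[0,0,0,0,0]]'
```

```text
time: 12.02
position: [0.4653, -0.2359, 0.0581]
eef_rot: [-0.0, 0.986, 0.17, 0.0]
force: [-0.5, -0.0, -1.0]
grip_width: 0.0004
finger_force: 0.0
time: 12.68
position: [0.4655, -0.2361, 0.0576]
eef_rot: [0.0, 0.986, 0.17, 0.0]
force: [-0.8, 0.5, 5.7]
grip_width: 0.0003
finger_force: 2.7
```

Contact: the tips are about 22 mm higher than the reported TCP z. I'll regrasp with that offset.

```bash
python3 -m crank '[[0,0,-15,0,0.5],[0,0,-15,0,0.5],[0,0,0,0,0.5],[0,0,0,0,0.5],[0,0,0,0,0.5],[0,0,0,0,0.5],[0,0,0,0,0.5],[0,0,5,0,0.5]]' 40
python3 -m crank '[[0,0,10,0,0.5],[0,0,10,0,0.5],[0,0,8,0,0.5],[0,0,6,0,0.5],[0,0,5,0,0.5],[0,0,1.5,0,0.5],[0,0,0,0,0],[0,0,0,0,0]]'
python3 -m crank '[[0,0,0,0,0],[0,0,0,0,0],[0,0,0,0,0],[0,0,0,0,0],[0,0,0,0,0],[0,0,0,0,0],[0,0,0,0,0],[0,0,0,0,0]]'
```

```text
time: 13.35
position: [0.4655, -0.2361, 0.0821]
eef_rot: [0.0, 0.986, 0.17, 0.0]
force: [0.3, -0.1, 1.2]
grip_width: 0.0452
finger_force: 0.0
time: 14.02
position: [0.4654, -0.236, 0.0417]
eef_rot: [0.0, 0.986, 0.17, 0.0]
force: [-0.1, 0.2, -0.2]
grip_width: 0.0366
finger_force: 0.0
time: 14.68
position: [0.4655, -0.2361, 0.0418]
eef_rot: [0.0, 0.986, 0.17, 0.0]
force: [-0.6, 0.1, 2.0]
grip_width: 0.0111
finger_force: 40.0
```

```bash
python3 -m crank '[[0,0,-10,0,0],[0,0,-20,0,0],[0,0,-20,0,0],[0,0,-20,0,0],[0,0,-20,0,0],[0,0,-20,0,0],[0,0,-20,0,0],[0,0,-10,0,0]]' 40
python3 -m crank '[[25,-29,0,0,0],[25,-29,0,0,0],[25,-29,0,0,0],[25,-29,0,0,0],[25,-29,0,0,0],[25,-29,0,0,0],[25,-29,0,0,0],[25,-29,0,0,0]]'
python3 -m crank '[[0,0,0,-0.087,0],[0,0,0,-0.087,0],[0,0,0,-0.087,0],[0,0,0,-0.087,0],[0,0,0,-0.087,0],[0,0,0,-0.087,0],[0,0,0,-0.087,0],[0,0,0,-0.087,0]]'
python3 -m crank '[[0,0,0,-0.087,0],[0,0,0,-0.087,0],[0,0,0,-0.087,0],[0,0,0,-0.087,0],[0,0,0,-0.087,0],[0,0,0,-0.087,0],[0,0,0,-0.087,0],[0,0,0,-0.087,0]]'
python3 - <<'E'
from h import *
go(.5775,.0555,.165,1.727)
t=cam("top")[3];s=cam("side")[3]
def c(i,x,y,w=66,h=100): return cv2.resize(i[y:y+h,x:x+w],(396,600),interpolation=cv2.INTER_CUBIC)
cv2.imwrite("pics/m6.png",np.hstack([c(t,180,160),c(s,290,120)]))
E
```

```text
time: 15.35
position: [0.4659, -0.2363, 0.1844]
eef_rot: [0.001, 0.986, 0.17, 0.001]
force: [-0.0, -0.3, -0.7]
grip_width: 0.0118
finger_force: 40.0
time: 16.02
position: [0.5762, 0.0515, 0.1814]
eef_rot: [-0.0, 0.986, 0.17, -0.0]
force: [1.1, -0.6, -1.0]
grip_width: 0.0116
finger_force: 40.0
time: 16.68
position: [0.5757, 0.0496, 0.1812]
eef_rot: [-0.0, 0.868, 0.497, -0.001]
force: [0.5, -0.2, -1.1]
grip_width: 0.0116
finger_force: 40.0
time: 17.35
position: [0.5757, 0.0496, 0.1812]
eef_rot: [-0.001, 0.646, 0.763, -0.0]
force: [-0.8, -0.8, -0.8]
grip_width: 0.0116
finger_force: 40.0
t 17.35 pos [0.5757 0.0496 0.1812] xyaw 1.737 tilt [-1.3e-03  2.0e-04 -1.0e+00] F [-0.8 -0.8 -0.8] w 0.0116
tool mm [ 5.5  2.7 16.2] turn 0.01
```

View pics/m6.png

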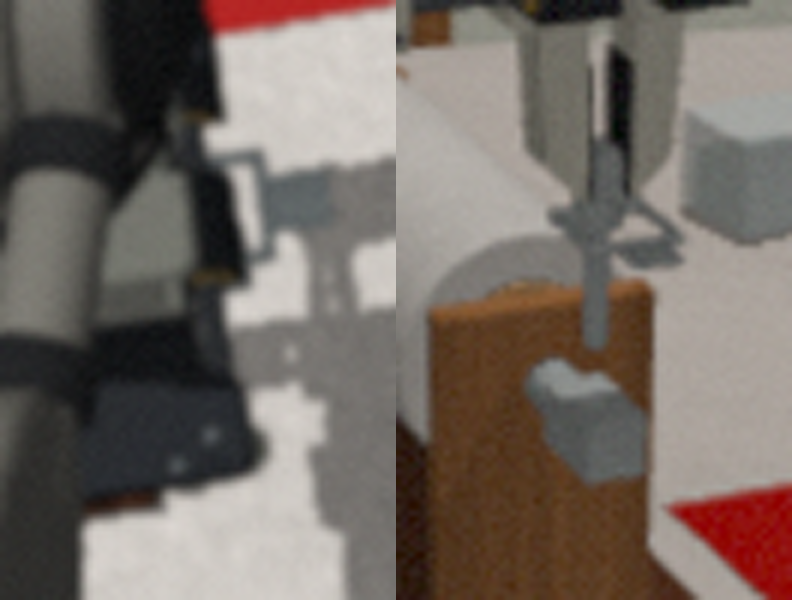

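Side crop: pin upright with shank tip at (323.2,178), loop pointing along the axle's free end; top: tab at about (229.7,192.8).

```bash
python3 - <<'E'
from h import *
np.set_printoptions(precision=4,suppress=True)
for z in(.1445,.1475): print(proj("side",[.5757,.0496,z]),proj("side",[.5735,.0496,z]))
yaw=1.737-np.pi; d=np.array([np.cos(yaw),np.sin(yaw),0])
print("pin by tab",onz("top",(180+298/6,160+197/6),.1965)-.043*d, "xbar", onz("top",(180+262/6,160+205/6),.1965)-.033*d)
print("hole side",proj("side",[.577,.056,.125]), proj("side",[.5775,.0555,.125]))
E
```

```text
[323.091  178.3374] [322.0497 178.4176]
[323.1147 176.9831] [322.0721 177.0629]
pin by tab [0.5757 0.0498 0.1965] xbar [0.5747 0.0507 0.1965]
hole side [322.8553 185.7948] [323.1427 185.8705]
```

```bash
python3 -m crank '[[5.7,2.8,0,0.01,0],[0,0,5,0,0],[0,0,7,0,0],[0,0,5,0,0],[0,0,2,0,0],[0,0,0,0,0],[0,0,0,0,0],[0,0,0,0,0]]' 40
python3 -m crank '[[0,0,1,0,0],[0,0,1,0,0],[0,0,1,0,0],[0,0,1,0,0],[0,0,1,0,0],[0,0,0,0,0],[0,0,0,0,0],[0,0,0,0,0]]'
python3 -c "
from h import *
go(.5775,.0557,.1147,1.727);print(bot.get_obs()['ft_torque'])"
```

```text
time: 18.22
position: [0.5782, 0.0556, 0.1628]
eef_rot: [0.0, 0.651, 0.759, 0.0]
force: [0.4, 0.4, -0.3]
grip_width: 0.0117
finger_force: 40.0
time: 18.88
position: [0.5781, 0.0557, 0.1576]
eef_rot: [-0.0, 0.651, 0.759, 0.0]
force: [-0.6, -0.6, -0.7]
grip_width: 0.0116
finger_force: 40.0
t 18.88 pos [0.5781 0.0557 0.1576] xyaw 1.723 tilt [ 1.e-04  1.e-04 -1.e+00] F [-0.6 -0.6 -0.7] w 0.0116
tool mm [ 0.1 -0.6 42.9] turn -0.004
[-0.10768637  0.05357181  0.00324823]
```

```bash
python3 -m crank '[[0,0,1,0,0],[0,0,1,0,0],[0,0,1,0,0],[0,0,1,0,0],[0,0,0,0,0],[0,0,0,0,0],[0,0,0,0,0],[0,0,0,0,0]]'

```

```text
time: 19.55
position: [0.5781, 0.0556, 0.1536]
eef_rot: [0.0, 0.651, 0.759, 0.0]
force: [-0.4, -0.6, -1.4]
grip_width: 0.0118
finger_force: 40.0
```

```bash
python3 -m crank '[[0,0,1,0,0],[0,0,1,0,0],[0,0,1,0,0],[0,0,1,0,0],[0,0,1,0,0],[0,0,0,0,0],[0,0,0,0,0],[0,0,0,0,0]]'

```

```text
time: 20.22
position: [0.5781, 0.0557, 0.1486]
eef_rot: [0.0, 0.651, 0.759, 0.0]
force: [0.0, -0.1, -1.1]
grip_width: 0.0115
finger_force: 40.0
```

```bash
python3 -m crank '[[0,0,2,0,0],[0,0,2,0,0],[0,0,2,0,0],[0,0,2,0,0],[0,0,2,0,0],[0,0,2,0,0],[0,0,2,0,0],[0,0,0,0,0]]'
python3 -m crank '[[0,0,2,0,0],[0,0,2,0,0],[0,0,2,0,0],[0,0,2,0,0],[0,0,2,0,0],[0,0,2,0,0],[0,0,2,0,0],[0,0,0,0,0]]'

```

```text
time: 20.88
position: [0.5778, 0.0556, 0.1341]
eef_rot: [-0.0, 0.651, 0.759, -0.0]
force: [0.9, -1.1, -1.5]
grip_width: 0.0114
finger_force: 40.0
time: 21.55
position: [0.5778, 0.0557, 0.1201]
eef_rot: [-0.0, 0.651, 0.759, -0.0]
force: [-0.2, 0.1, -1.3]
grip_width: 0.0114
finger_force: 40.0
```

```bash
python3 -m crank '[[0,0,1,0,0],[0,0,1,0,0],[0,0,1,0,0],[0,0,0.5,0,0],[0,0,0.5,0,0],[0,0,0.5,0,0],[0,0,0,0,0],[0,0,0,0,0]]'
python3 -m crank '[[0,0,0.5,0,0],[0,0,0.5,0,0],[0,0,0.5,0,0],[0,0,0,0,0],[0,0,0,0,0],[0,0,0,0,0],[0,0,0,0,0],[0,0,0,0,0]]'

```

```text
time: 22.22
position: [0.5781, 0.0556, 0.1161]
eef_rot: [-0.0, 0.651, 0.759, 0.0]
force: [0.2, 0.8, -2.0]
grip_width: 0.0116
finger_force: 40.0
time: 22.88
position: [0.5781, 0.0557, 0.1148]
eef_rot: [0.0, 0.651, 0.759, 0.0]
force: [-0.3, 0.8, 2.0]
grip_width: 0.0117
finger_force: 40.0
```

```bash
python3 -m crank '[[0,0,0.5,0,0],[0,0,0.5,0,0],[0,0,0,0,0],[0,0,0,0,0],[0,0,0,0,0],[0,0,0,0,0],[0,0,0,0,0],[0,0,0,0,0]]'

```

```text
time: 23.55
position: [0.5782, 0.0557, 0.1148]
eef_rot: [0.0, 0.651, 0.759, 0.0]
force: [-3.6, -0.0, 9.2]
grip_width: 0.0115
finger_force: 40.0
```

```bash
python3 -m crank '[[0,0,-0.5,0,0.4],[0,0,0,0,0.4],[0,0,0,0,0.4],[0,0,0,0,0.4],[0,0,0,0,0.4],[0,0,0,0,0.4],[0,0,-8,0,0.4],[0,0,-15,0,0.4]]' 40
python3 -m crank '[[0,0,-20,0,0.4],[0,0,-15,0,0.3],[-13,0,0,0,0],[-20,0,0,0,0],[0,0,0,0,0],[0,0,0,0,0],[0,0,0,0,0],[0,0,0,0,0]]'
python3 - <<'E'
from h import *
go(.5731,.0226,.115,1.723)
t=cam("top")[3];s=cam("side")[3]
def c(i,x,y,w=66,h=100): return cv2.resize(i[y:y+h,x:x+w],(396,600),interpolation=cv2.INTER_CUBIC)
cv2.imwrite("pics/m7.png",np.hstack([c(t,180,160),c(s,290,120)]))
E
```

```text
time: 24.22
position: [0.577, 0.0557, 0.1361]
eef_rot: [-0.001, 0.651, 0.759, -0.001]
force: [0.1, 0.0, 0.6]
grip_width: 0.0364
finger_force: 0.0
time: 24.88
position: [0.5828, 0.0234, 0.1717]
eef_rot: [-0.0, 0.651, 0.759, -0.0]
force: [-0.8, -1.0, 0.6]
grip_width: 0.0008
finger_force: 0.0
t 24.88 pos [0.5828 0.0234 0.1717] xyaw 1.723 tilt [-9.e-04  4.e-04 -1.e+00] F [-0.8 -1.   0.6] w 0.0008
tool mm [ 0.7 -9.6 56.7] turn -0.0
```

View pics/m7.png

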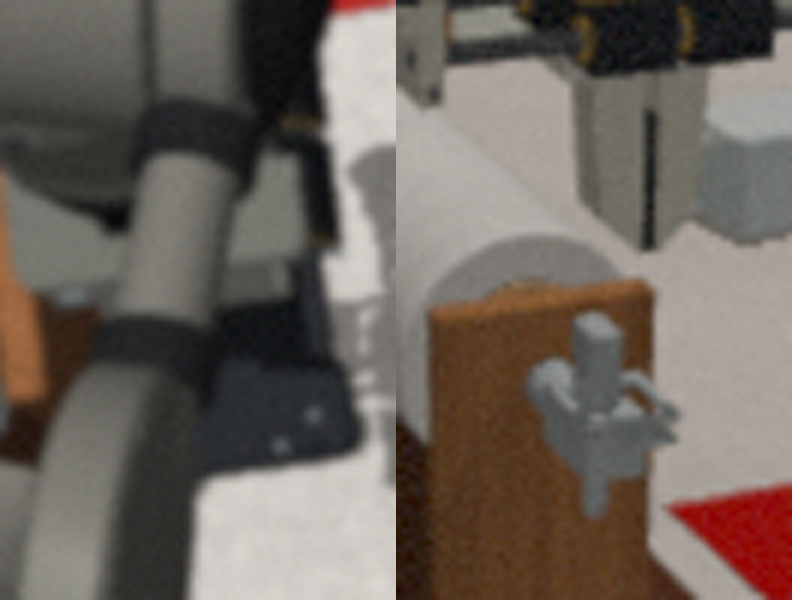

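The pin is seated with its shank protruding below the axle (595,500), loop open toward (660,425), and the fingers shut above the end. I now press the loop down.

```bash
python3 -m crank '[[-0.8,0,5,0,0],[0,0,15,0,0],[0,0,15,0,0],[0,0,12,0,0],[0,0,6,0,0],[0,0,2,0,0],[0,0,0,0,0],[0,0,0,0,0]]' 40
python3 -m crank '[[0,0,1.5,0,0],[0,0,1.5,0,0],[0,0,1.5,0,0],[0,0,1.5,0,0],[0,0,1.5,0,0],[0,0,1.5,0,0],[0,0,1.5,0,0],[0,0,1.5,0,0]]'
python3 -c "
from h import *
go(.583,.0226,.08,1.723)"
```

```text
time: 25.65
position: [0.5836, 0.0223, 0.1177]
eef_rot: [0.0, 0.651, 0.759, 0.0]
force: [0.4, 0.1, 0.5]
grip_width: 0.0004
finger_force: 0.0
time: 26.32
position: [0.5832, 0.0222, 0.105]
eef_rot: [-0.0, 0.651, 0.759, 0.0]
force: [0.2, 0.5, 1.3]
grip_width: 0.0002
finger_force: 0.0
t 26.32 pos [0.5832 0.0222 0.105 ] xyaw 1.723 tilt [ 0.e+00  1.e-04 -1.e+00] F [0.2 0.5 1.3] w 0.0002
tool mm [ 0.4 -0.1 25. ] turn -0.0
```

```bash
python3 -m crank '[[0,0,2,0,0],[0,0,2,0,0],[0,0,2,0,0],[0,0,2,0,0],[0,0,2,0,0],[0,0,2,0,0],[0,0,2,0,0],[0,0,2,0,0]]'
python3 -m crank '[[0,0,1,0,0],[0,0,1,0,0],[0,0,1,0,0],[0,0,1,0,0],[0,0,0.5,0,0],[0,0,0,0,0],[0,0,0,0,0],[0,0,0,0,0]]'
python3 -m crank '[[0,0,1,0,0],[0,0,1,0,0],[0,0,0.5,0,0],[0,0,0,0,0],[0,0,0,0,0],[0,0,0,0,0],[0,0,0,0,0],[0,0,0,0,0]]'
```

```text
time: 26.98
position: [0.5832, 0.0223, 0.089]
eef_rot: [0.0, 0.651, 0.759, 0.0]
force: [-0.7, 0.9, 0.4]
grip_width: 0.0002
finger_force: 0.2
time: 27.65
position: [0.5832, 0.0222, 0.0847]
eef_rot: [0.0, 0.651, 0.759, 0.0]
force: [0.2, 0.2, -0.1]
grip_width: 0.0003
finger_force: 0.2
time: 28.32
position: [0.5834, 0.0221, 0.0822]
eef_rot: [0.0, 0.651, 0.759, 0.0]
force: [0.0, -2.6, 2.0]
grip_width: 0.0006
finger_force: 1.5
```

Force is beginning to rise; continue.

```bash
python3 -m crank '[[0,0,0.7,0,0],[0,0,0.7,0,0],[0,0,0.6,0,0],[0,0,0,0,0],[0,0,0,0,0],[0,0,0,0,0],[0,0,0,0,0],[0,0,0,0,0]]'
python3 -m crank '[[0,0,0.7,0,0],[0,0,0.7,0,0],[0,0,0.6,0,0],[0,0,0,0,0],[0,0,0,0,0],[0,0,0,0,0],[0,0,0,0,0],[0,0,0,0,0]]'
```

```text
time: 28.98
position: [0.5834, 0.022, 0.0802]
eef_rot: [0.0, 0.651, 0.759, 0.0]
force: [1.1, -5.9, 3.2]
grip_width: 0.0004
finger_force: 2.9
time: 29.65
position: [0.5831, 0.0224, 0.078]
eef_rot: [-0.0, 0.651, 0.759, 0.0]
force: [0.5, 0.1, -0.1]
grip_width: 0.0005
finger_force: 0.0
```

Force dropped to zero: probably snapped. Back off upward and check.

```bash
python3 -m crank '[[0,0,-5,0,0],[0,0,-15,0,0],[0,0,-20,0,0],[0,0,-20,0,0],[0,0,-20,0,0],[0,0,-20,0,0],[-10,0,-20,0,0],[-20,0,0,0,0]]'
python3 - <<'E'
from h import *
go(.583,.0226,.08,1.723)
s=cam("side")[3]
cv2.imwrite("pics/m8.png",cv2.resize(s[160:235,280:380],(800,600),interpolation=cv2.INTER_CUBIC))
E
```

```text
time: 30.32
position: [0.5896, -0.0062, 0.2032]
eef_rot: [0.003, 0.65, 0.76, 0.002]
force: [0.5, 0.9, 0.8]
grip_width: 0.0007
finger_force: 0.0
t 30.32 pos [ 0.5896 -0.0062  0.2032] xyaw 1.725 tilt [ 7.8e-03 -2.0e-04 -1.0e+00] F [0.5 0.9 0.8] w 0.0007
tool mm [ 29.6  -3.  123.2] turn 0.002
```

View pics/m8.png

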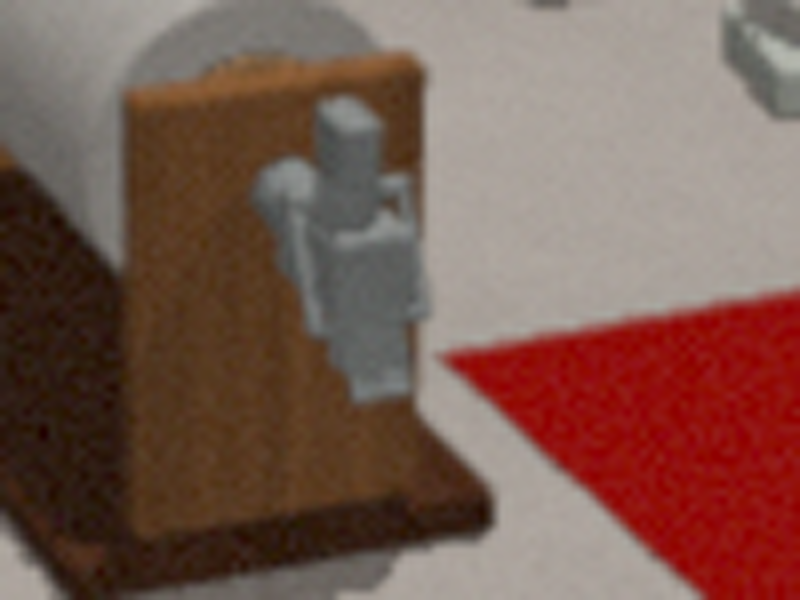

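The loop's legs straddle the axle (310,290 and 420,260), with the tab held below its end at (380,375). It is staying down, the pin is seated, and the robot is clear.

```bash
python3 -m crank '[[0,0,0,0,0],[0,0,0,0,0],[0,0,0,0,0],[0,0,0,0,0],[0,0,0,0,0],[0,0,0,0,0],[0,0,0,0,0],[0,0,0,0,0]]'; python3 -c "
from station import bot
print(bot.job_done())"
```

```text
time: 31.03
position: [0.5877, -0.0072, 0.1981]
eef_rot: [-0.0, 0.651, 0.759, 0.0]
force: [-0.7, 0.1, 0.4]
grip_width: 0.0002
finger_force: 0.0
the job is handed in; nothing more can be done
None
```

The pin is fully home in the axle's cross hole with its loop snapped under the axle end. The robot is clear, and the job was handed in at about 31 s. The pass or fail verdict was not reported back.

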